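Lock the sensor cartridge into the bench meter

TASK

Take the sensor cartridge from its holder, put it in the slot on top of the bench meter so that it stands on the raised spring platform and let go of it there, then press it down until it locks in the low position and stays down when you let go. The slot's push-push platform may have been left locked down: if the cartridge sinks to the low position on its own, press it once to the bottom to bring it up again before locking it. Press gently, never with more than about 3 kg (30 N), and leave the bottle, the beaker and the jar where they stand.

Things in the scene. Friction and masses are not known exactly. Their poses are not given: they have to be found in the camera images.
- cartridge_mid (a point): Centre of the sensor cartridge, half-way up. Loose upright white slab, about 90 g, 14 mm thick (x), 44 mm wide (y), 90 mm tall (z), grey grip ribs on its upper third, black foot bevelled 3 mm all round, flat top. It starts standing in the holder. Either way round fits the slot. Grip it across its thickness on the ribs: up to 45 mm of it goes down into the slot.
- holder: Small fixed open grey tray, 32 mm (x) by 62 mm (y), 22 mm tall, in which the cartridge stands, about parallel to it, with 4 mm of play each side. Origin at the centre of its underside; inner floor 5 mm above the table, inside 22 mm by 52 mm.
- meter: Fixed bench meter, white tower 88 mm (x) by 200 mm (y), 80 mm tall, with a lower grey console (45 mm tall, 95 mm deep, display and keys) on its -x side, reaching 135 mm from the slot. Origin on the table under the slot's axis; the tower runs from x = -40 to +48 mm.
- slot (a point): Centre of the slot's mouth, level with the tower's top, 80 mm above the table. The slot is vertical, 17 mm (x) by 48 mm (y): the cartridge has 1.5 mm play each side in x, 2 mm in y. A bevelled grey frame, 7 mm high, leads in about 4 mm all round. Black dust flaps, which yield freely, hide a spring platform with a push-push lock, which may start raised or locked down.
- platform_raised (a point): Point on the slot's axis, 30 mm below its mouth: the top of the platform when raised (the cartridge's top is then 60 mm above the mouth). The raised platform carries the cartridge and yields only above about 3 N; pressing it to the end of its travel takes about 5.5 N. The point is fixed and does not tell the state.
- platform_locked (a point): Point on the slot's axis, 40 mm below its mouth: the top of the platform when locked down (the cartridge's top is then 50 mm above the mouth). The point is fixed and does not tell the state.
- platform_stop (a point): Point on the slot's axis, 45 mm below its mouth: where the cartridge's foot meets a hard stop. Pressed on to this stop and let up, the platform changes state: from raised it locks, from locked it comes up. Pressed 3 mm or more short of it, it goes back to the state it had. The point is fixed and does not tell the state.
- reagent: Bystander: loose amber bottle with a blue cap, 60 mm across, 125 mm tall, origin at the centre of its underside. Leave it alone.
- beaker: Bystander: loose glass beaker, 72 mm across, 85 mm tall, origin at the centre of its underside. Leave it alone.
- jar: Bystander: loose white jar, 64 mm across, 80 mm tall, origin at the centre of its underside. Leave it alone.

How it is judged (in metres and radians):
On the way:
1. the cartridge stands free in the slot on the raised platform (z of cartridge_mid in the frame of slot between 0.0115 and 0.0185 m and horizontal distance between cartridge_mid and slot below 0.008 m and angle between cartridge_mid's own z axis and vertical below 0.15 rad and contact force between the fingers and cartridge below 0.2 N), for 0.3 s.
At the end, for the whole second after the job is handed in: The cartridge stands released and at rest in the slot, locked in the low position: its centre 1.5 to 8.5 mm above the slot's mouth and within 8 mm of the slot's axis, leaning less than 0.15 rad (z of cartridge_mid in the frame of slot between 0.0015 and 0.0085 m and horizontal distance between cartridge_mid and slot below 0.008 m and angle between cartridge_mid's own z axis and vertical below 0.15 rad and linear speed of cartridge below 0.02 m/s); the robot touches nothing.
It fails at once if the cartridge is pressed against the meter with more than 30 N (contact force between cartridge and meter above 30 N).
It fails at once if the fingers press on the meter with more than 30 N (contact force between the fingers and meter above 30 N).
It fails at once if a bystander is moved by more than 30 mm (distance of any of reagent, beaker, jar from where it was at the start of the episode above 0.03 m).
It also fails if it takes over 69 s, if anything falls off the work surface, if the arm or the gripper's body presses on something with over 40 N, if the wrist force passes 120 N, or if a joint passes its speed limit or range.

ROBOT

A 6-joint arm with a two-finger parallel gripper is mounted at the origin on the work surface. World frame = base frame: x ahead of the robot, y to its left, z up, the work surface at z = 0. Lengths are in m, angles in degrees, forces in N, time in s.
With the tool pointing down it reaches from about 0.4 to 0.825 m from the base axis. Payload 7 kg.
Tool frame: the origin (TCP) lies on the centre line of the jaws, within the pads' length; the fingertips stand 14 mm ahead of it and the grasp point (between the pads) lies 5 mm behind it; z points along the fingers, y is the line along which they close (so a half turn about z gives the same grasp; the last joint's range is limited). The gripper opens to 88 mm and grips with 3 to 60 N. Pads are 19 mm wide; open, the fingers measure 130 mm over their backs; the gripper's body (78 mm by 193 mm) begins 47 mm behind the grasp point.
Start: joints at [89.731, 20.546, 0.682, 0, -70.136, -16.507], TCP at [0.195, 0.646, 0.241] pointing down, gripper open.
Joint ranges: [-176.03, 176.03], [-82.01, 121.73], [-58.28, 71.71], [-173.87, 95.51], [-174.79, -0.11], [-173.66, 173.66]. Speed limits (degrees/s): [136.94, 136.94, 172.46, 180, 180, 180].

INTERFACE

Orientations are given as [roll, pitch, yaw] about the fixed x, y, z axes, in that order (R = Rz(yaw) Ry(pitch) Rx(roll)).
In Python, from plant import r gives the robot as it stands.
- The arm moves only by the tool send_rows, never from a script. Its argument "steps" is a list of rows, each an object with "dp": the shift along the tool's x, y, z in mm, a list of three; "roll": the turn about the tool's z in rad; "jaw": the opening in per cent of the stroke, from 0 (shut) to 100 (fully open). In form: [{"dp": [tx, ty, tz], "roll": roll, "jaw": jaw}, ...]. A call has 1 to 5 rows; each row is the pose to reach, as a shift and turn from the pose commanded when the call began, along the tool's axes at that moment; what a row does not reach only later rows make up. A row lasts 1/8 s, in which the tool goes at most 62.5 mm and 10.7 degrees, less where a joint would pass 70% of its speed; a pose out of reach is approached as far as the arm can. A call with a gripper value outside its range is refused whole. The fingers move at their own pace and stop on an object; "newtons" is the grip in N (left out, the last holds). Time passes only in rows, so rows that repeat a pose let the fingers close. It gives the time, the measured TCP pose, the force, the opening and the grip force at its end, in the units of the state.
- r.get_state(): the state, without advancing time (a new reading comes with each control period).
- r.capture(name): name is "scene" or "top" or "wrist"; returns a dict with "image" (420x560x3 uint8, blue, green, red), "K" (3x3 intrinsics, pixels), "dist" ([k1, k2, p1, p2, k3] as OpenCV has them; the pictures are not rectified), "rvec" (rotation vector, rad) and "tvec" (3), from world to camera coordinates, as OpenCV has them. Camera axes: x right, y down, z forward; pixel columns grow to the right and rows downward; lengths in m; the calibration is good to about 2 mm. A picture is of the moment at which its call begins. There is no depth.
- r.close_job(): hands the job in; it is judged then, once.
The state is a dict: "time_s": time; "joints": joint angles; "qd": joint speeds; "joint_torque": joint torques, N m; "tcp_pos": TCP position; "eef_rot": TCP orientation; "contact_force": force on the tool from outside, world axes, zero at the start; "moment": the same for the moment, N m; "gripper_width": finger opening in m; "gripper_force": force on a finger pad.
Only numpy, scipy, OpenCV 4.12 (cv2) and the standard library are available. Lean on these libraries where they do the work, as an engineer would, in place of code of your own. Each camera call takes 0.05 s, during which the arm holds its last target. There are 200 camera calls.

## Working session

There is one attempt and no reset: what is moved stays moved. The work goes in short steps, Python scripts to look and compute and a tool call to move; the robot and the scene stay as the last step left them, time stands still between calls to the robot, and variables do not carry over. Pictures are saved under pics/ and viewed, at most 10 in all, crops included, and the job is handed in when it is done.

Besides the shell and the picture viewer there is one more tool, called after ">>>" by a JSON object that holds its "name" and its "arguments", one argument or row to a line. send_rows: Moves the arm, as the interface text tells. Its arguments: {"type":"object","properties":{"steps":{"type":"array","items":{"type":"object","properties":{"dp":{"type":"array","items":{"type":"number"}},"roll":{"type":"number"},"jaw":{"type":"number"}}}},"newtons":{"type":"number"}},"required":["steps"]}

```bash
mkdir -p pics; ls
python3 - <<'E'
from plant import r
import cv2,pickle
c={n:r.capture(n) for n in("scene","top","wrist")}
pickle.dump(c,open('c0.pkl','wb'))
for n in c: cv2.imwrite(f'pics/a_{n}.png',c[n]["image"])
s=r.get_state()
for k in s: print(k,s[k])
E
```

```text
pics
time_s 0.15
joints [ 8.97298430e+01  2.05835588e+01  6.47345683e-01 -1.29056159e-02
 -7.01370366e+01 -1.65056230e+01]
qd [ 0.06417945 -0.0777361   0.18570155  0.08148204  0.00791435  0.01442976]
joint_torque [-1.53731591e-03 -5.83275282e+01  2.93292725e+01  7.00131521e+00
  8.78894760e-03 -1.13445478e-04]
tcp_pos [0.19477069 0.64593277 0.23983738]
eef_rot [ 1.79926321e+02 -9.17879870e-03 -1.67801669e+01]
contact_force [-0.29515226  0.23971088 -0.61587105]
moment [-0.00446682  0.02074332 -0.00489594]
gripper_force 0.0
gripper_width 0.08740203848210469
```

View pics/a_scene.png

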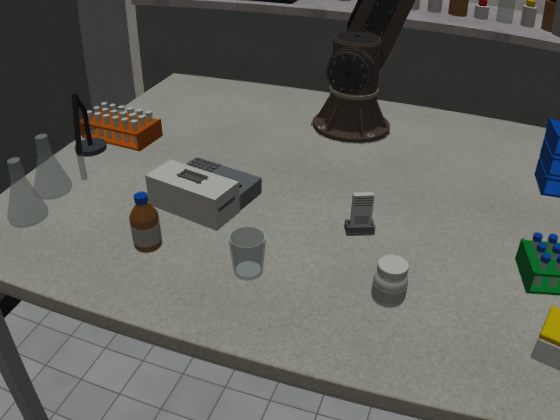

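View pics/a_top.png

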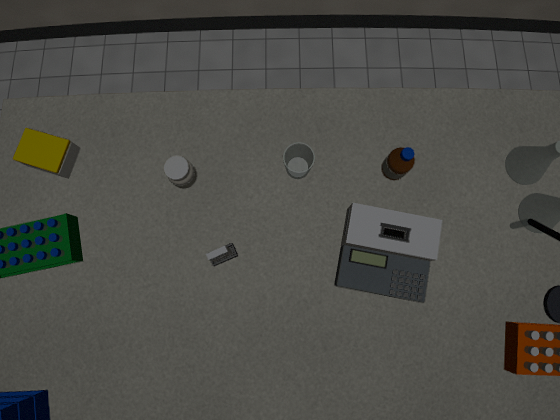

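The scene view shows the cartridge at (361,212) and the slot at (192,176). In the top view the cartridge is at (220,253) and the slot at (395,232), with bottle, beaker and jar beyond them. I'll enlarge both spots in the top view.

```bash
cat > h.py <<'E'
import numpy as np,cv2
def ray(c,uv):
    n=cv2.undistortPoints(np.array(uv,float).reshape(-1,1,2),c["K"],np.array(c["dist"],float)).reshape(-1,2)
    R=cv2.Rodrigues(np.array(c["rvec"],float))[0]; o=-R.T@np.array(c["tvec"],float).ravel()
    d=np.c_[n,np.ones(len(n))]@R
    return o,d
def onz(c,uv,z):
    o,d=ray(c,uv); return o+d*((z-o[2])/d[:,2])[:,None]
def proj(c,P):
    return cv2.projectPoints(np.array(P,float).reshape(-1,1,3),np.array(c["rvec"],float),np.array(c["tvec"],float),c["K"],np.array(c["dist"],float))[0].reshape(-1,2)
E
python3 - <<'E'
import pickle,cv2,numpy as np
from h import *
c=pickle.load(open('c0.pkl','rb'));t=c['top'];im=t['image']
a=cv2.resize(im[236:276,190:250],None,fx=8,fy=8,interpolation=cv2.INTER_CUBIC)[:, :480]
b=cv2.resize(im[200:260,340:450],None,fx=7,fy=7,interpolation=cv2.INTER_CUBIC)
a2=np.zeros((180,770,3),np.uint8); a=cv2.resize(a,(270,180)); a2[:,:270]=a
w=cv2.resize(c['wrist']['image'],(240,180)); a2[:,280:520]=w
cv2.imwrite('pics/b.png',cv2.convertScaleAbs(np.vstack([b,a2]),alpha=1.6))
o,d=ray(t,[[280,210]]);print('cam',o,d)
print('cart',onz(t,[[222,253]],.06),'slot',onz(t,[[395,232]],.087))
g=cv2.cvtColor(im,cv2.COLOR_BGR2GRAY)
for n,roi,th in(('tower',(195,340,265,450),130),('cart',(236,190,276,250),130)):
    y0,x0,y1,x1=roi; m=(g[y0:y1,x0:x1]>th).astype(np.uint8)
    for k in cv2.findContours(m,0,2)[0]:
        if cv2.contourArea(k)>15: print(n,cv2.contourArea(k),cv2.boxPoints(cv2.minAreaRect(k))+[x0,y0])
E
```

```text
cam [4.72530808e-01 5.51453517e-04 9.39827222e-01] [[ 0.1693799   0.00724996 -0.98554259]]
cart [[0.52965257 0.13536508 0.06      ]] slot [[ 0.56804351 -0.23921584  0.087     ]]
```

View pics/b.png

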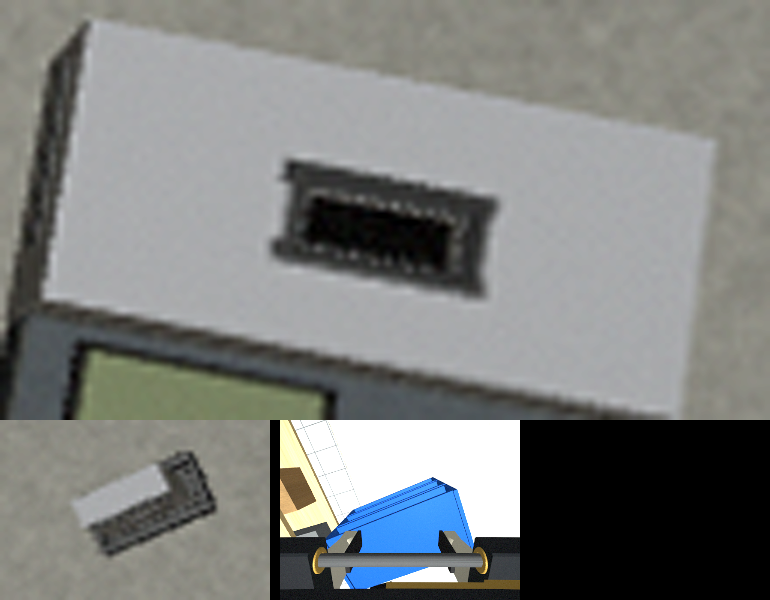

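The enlarged top view shows the tower's corners, the slot frame with its black opening at about (394,233), and the cartridge's bright top face with the holder to its lower right. Next I'll turn these into positions.

Run:
```python
import pickle,cv2,numpy as np
from h import *
c=pickle.load(open('c0.pkl','rb'));t=c['top'];im=t['image']
T=(np.array([[90,22],[715,142],[680,415],[45,300]])+.5)/7-.5+[340,200]
W=onz(t,T,.08);print('tower',W.round(4),[np.linalg.norm(W[i]-W[(i+1)%4]).round(4) for i in range(4)])
print('tower centre',W.mean(0))
g=cv2.cvtColor(im,cv2.COLOR_BGR2GRAY)
def blob(m,off,z,nm):
    n,l,s,ce=cv2.connectedComponentsWithStats(m.astype(np.uint8))
    i=1+np.argmax(s[1:,4]); k=cv2.findContours((l==i).astype(np.uint8),0,2)[0][0]
    b=cv2.boxPoints(cv2.minAreaRect(k))+off; P=onz(t,b,z)
    v=[P[j+1]-P[j] for j in(0,1)]
    print(nm,s[i,4],(ce[i]+off).round(2),'c',onz(t,[ce[i]+off],z).round(4),'sides',[(np.linalg.norm(q).round(4),np.degrees(np.arctan2(q[1],q[0])).round(1)) for q in v])
sub=g[236:276,190:250];print(np.percentile(sub,[5,50,95,99]),sub.max())
print(sub[8:32,14:50:1])
blob(sub>(np.percentile(sub,50)+sub.max())/2,[190,236],.095,'cart')
s2=g[218:248,375:415]; blob(s2<25,[375,218],.08,'hole25'); blob(s2<70,[375,218],.087,'frame')
```

```text
tower [[ 0.6344 -0.1513  0.08  ]
 [ 0.5938 -0.3465  0.08  ]
 [ 0.5093 -0.3291  0.08  ]
 [ 0.5479 -0.1339  0.08  ]] [np.float64(0.1993), np.float64(0.0863), np.float64(0.199), np.float64(0.0882)]
tower centre [ 0.57135064 -0.24018844  0.08      ]
[ 44.  87. 103. 108.] 113
[[ 84  86  88  88  88  91  89  86  86  88  88  89  90  89  89  89  91  91
   89  88  88  88  86  63  54  48  62  61  27  55  84  88  89  88  86  86]
 [ 86  86  84  84  87  87  85  86  87  87  87  87  87  90  89  88  91  90
   89  87  80  64  47  50  59  59  31  16  47  26  83  89  89  88  87  87]
 [ 89  88  88  88  87  88  87  88  85  85  86  87  87  86  88  89  90  89
   95 106 111  72  49  46  28  16  32  44  55  34  65  87  92  92  88  87]
 [ 90  89  90  90  87  89  89  88  84  86  85  84  84  85  86  86  96 105
  108 109 109  86  48  34  29  54  58  30  44  52  20  83  93  95  91  87]
 [ 87  87  86  86  88  90  91  87  85  86  82  83  83  94  97 105 109 107
  107 108 107 111  63  39  38  43  55  58  56  56  22  42  85  91  89  88]
 [ 88  88  88  89  89  89  88  86  83  83  85  94  96 105 109 107 107 107
  106 107
[... 2482 characters left out ...]
8  88  77  63  83  93  92  90  90  90  89
   89  88  86  85  84  85  88  91  92  89  86  89  89  87  87  88  89  87]
 [ 90  91  88  87  88  88  88  90  87  87  85  88  89  89  91  89  90  86
   87  85  86  85  85  85  89  87  89  87  90  90  88  88  89  89  86  89]]
cart 121 [216.25 252.26] c [[0.529  0.1422 0.095 ]] sides [(np.float64(0.0424), np.float64(-66.5)), (np.float64(0.0125), np.float64(-155.6))]
hole25 141 [393.58 232.91] c [[ 0.5669 -0.238   0.08  ]] sides [(np.float64(0.0159), np.float64(-14.2)), (np.float64(0.046), np.float64(-102.2))]
frame 425 [394.47 232.15] c [[ 0.5677 -0.238   0.087 ]] sides [(np.float64(0.0315), np.float64(-13.2)), (np.float64(0.0657), np.float64(-101.2))]
```

```bash
cat >> h.py <<'E'
from scipy.spatial.transform import Rotation as Ro
def plan(s,p,yaw):
    "dp (mm, tool axes) and roll (rad) from the present measured pose to TCP p, tool yaw in degrees"
    R=Ro.from_euler('ZYX',[s["eef_rot"][2],s["eef_rot"][1],s["eef_rot"][0]],degrees=True).as_matrix()
    dy=(yaw-s["eef_rot"][2]+180)%360-180
    print('tcp',np.round(s["tcp_pos"],4),'rot',np.round(s["eef_rot"],2),'dp',(1000*R.T@(np.array(p)-s["tcp_pos"])).round(1),'roll',round(-np.radians(dy),4))
E
python3 - <<'E'
from plant import r
from h import *
import pickle
plan(r.get_state(),[.529,.142,.20],-66.5)
t=pickle.load(open('c0.pkl','rb'))['top']
print(onz(t,[[406,154]],.12),onz(t,[[299,158]],.05),onz(t,[[177,167]],.08))
E
```

```text
tcp [0.1948 0.6459 0.2398] rot [ 1.7993e+02 -1.0000e-02 -1.6780e+01] dp [465.5 385.9  40.4] roll 0.8678
[[ 0.73142292 -0.2642806   0.12      ]] [[ 0.74640067 -0.03805067  0.05      ]] [[0.72098049 0.2363677  0.08      ]]
```

>>> {"name": "send_rows", "arguments": {
  "steps": [
    {"dp": [50,41,0],"roll": 0.17,"jaw": 60},
    {"dp": [98,81,0],"roll": 0.35,"jaw": 60},
    {"dp": [146,121,0],"roll": 0.52,"jaw": 60},
    {"dp": [194,161,0],"roll": 0.7,"jaw": 60},
    {"dp": [242,201,0],"roll": 0.87,"jaw": 60}
  ]
}}

```text
time_s: 0.78
tcp_pos: [0.3681, 0.3838, 0.2406]
eef_rot: [-180.0, 0.0, -66.9]
contact_force: [1.0, 0.2, 1.0]
gripper_width: 0.0529
gripper_force: 0.0
```

Run:
```python
from plant import r
from h import *
s=r.get_state();print(s["joints"],s["time_s"],s["gripper_width"])
plan(s,[.529,.142,.20],-66.5)
```

```text
[ 6.73439556e+01  7.02829933e+00 -1.73373385e+01  1.10937115e-03
 -6.56271546e+01 -4.42756180e+01] 0.775 0.05288353124110065
tcp [0.3681 0.3838 0.2406] rot [-179.99    0.    -66.93] dp [285.5 -53.3  40.6] roll -0.0075
```

>>> {"name": "send_rows", "arguments": {
  "steps": [
    {"dp": [58,-11,5],"roll": 0,"jaw": 50},
    {"dp": [116,-22,15],"roll": 0,"jaw": 50},
    {"dp": [174,-33,25],"roll": 0,"jaw": 50},
    {"dp": [230,-44,33],"roll": 0,"jaw": 50},
    {"dp": [285,-53,40],"roll": 0,"jaw": 50}
  ]
}}

```text
time_s: 1.4
tcp_pos: [0.5299, 0.1434, 0.2003]
eef_rot: [180.0, 0.0, -66.6]
contact_force: [0.1, 1.2, 0.7]
gripper_width: 0.0441
gripper_force: 0.0
```

>>> {"name": "send_rows", "arguments": {
  "steps": [
    {"dp": [0,0,0],"roll": 0,"jaw": 50},
    {"dp": [0,0,0],"roll": 0,"jaw": 50}
  ]
}}

```text
time_s: 1.65
tcp_pos: [0.529, 0.1448, 0.2003]
eef_rot: [180.0, 0.0, -66.7]
contact_force: [-0.1, 0.5, 0.0]
gripper_width: 0.0437
gripper_force: 0.0
```

Run:
```python
from plant import r
from h import *
import pickle
s=r.get_state()
plan(s,[.529,.142,.075],-66.5)
w=r.capture('wrist'); pickle.dump(w,open('w1.pkl','wb')); cv2.imwrite('pics/w1.png',w['image'])
print(proj(w,[[.529,.142,.095]]))
```

```text
tcp [0.529  0.1448 0.2003] rot [179.97   0.   -66.69] dp [  2.5   1.1 125.3] roll -0.0034
[[281.80143842 212.99558282]]
```

View pics/w1.png

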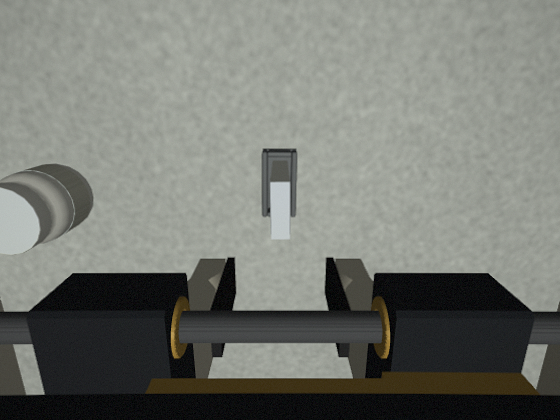

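The wrist view shows the cartridge's white top face spanning (271–290, 181–239), upright and square between the fingers. That is within 3 px of the prediction. I'll refine from this picture.

Run:
```python
from plant import r
from h import *
import pickle
w=pickle.load(open('w1.pkl','rb'));g=cv2.cvtColor(w['image'],cv2.COLOR_BGR2GRAY)
sub=g[170:250,250:310]; m=(sub>195).astype(np.uint8)
k=max(cv2.findContours(m,0,2)[0],key=cv2.contourArea); b=cv2.boxPoints(cv2.minAreaRect(k))+[250,170]
P=onz(w,b,.095);print(b,P.round(4),[np.linalg.norm(P[i]-P[i+1]).round(4) for i in(0,1)])
for i in (0,1):
    q=P[i+1]-P[i];print(np.degrees(np.arctan2(q[1],q[0])))
c=P.mean(0);print(c);plan(r.get_state(),[c[0],c[1],.075],-66.7)
```

```text
[[271. 183.]
 [288. 183.]
 [288. 238.]
 [271. 238.]] [[0.5449 0.1244 0.095 ]
 [0.5339 0.1197 0.095 ]
 [0.517  0.1582 0.095 ]
 [0.5286 0.1632 0.095 ]] [np.float64(0.0121), np.float64(0.0421)]
-156.74544913117367
113.66027014667523
[0.53109096 0.14138644 0.095     ]
tcp [0.5289 0.1455 0.2006] rot [-1.800e+02  1.000e-02 -6.662e+01] dp [  4.6  -0.4 125.6] roll 0.0014
```

>>> {"name": "send_rows", "arguments": {
  "steps": [
    {"dp": [3.5,0,40],"roll": 0,"jaw": 50},
    {"dp": [3.5,0,80],"roll": 0,"jaw": 50},
    {"dp": [3.5,0,110],"roll": 0,"jaw": 50},
    {"dp": [3.5,0,125],"roll": 0,"jaw": 50},
    {"dp": [3.5,0,125],"roll": 0,"jaw": 50}
  ]
}}

```text
time_s: 2.33
tcp_pos: [0.53, 0.1425, 0.0752]
eef_rot: [179.9, -0.0, -66.5]
contact_force: [0.5, -1.2, 0.7]
gripper_width: 0.0442
gripper_force: 0.0
```

>>> {"name": "send_rows", "arguments": {
  "newtons": 15,
  "steps": [
    {"dp": [0,0,0],"roll": 0,"jaw": 5},
    {"dp": [0,0,0],"roll": 0,"jaw": 5},
    {"dp": [0,0,0],"roll": 0,"jaw": 5},
    {"dp": [0,0,0],"roll": 0,"jaw": 5},
    {"dp": [0,0,0],"roll": 0,"jaw": 5}
  ]
}}

```text
time_s: 2.95
tcp_pos: [0.5308, 0.142, 0.0761]
eef_rot: [-180.0, -0.0, -66.6]
contact_force: [-1.7, 0.1, 5.3]
gripper_width: 0.0137
gripper_force: 15.0
```

>>> {"name": "send_rows", "arguments": {
  "steps": [
    {"dp": [0,0,-20],"roll": 0,"jaw": 5},
    {"dp": [0,0,-60],"roll": 0,"jaw": 5},
    {"dp": [0,0,-100],"roll": 0,"jaw": 5},
    {"dp": [0,0,-150],"roll": 0,"jaw": 5},
    {"dp": [0,0,-150],"roll": 0,"jaw": 5}
  ]
}}

```text
time_s: 3.58
tcp_pos: [0.5324, 0.1428, 0.2296]
eef_rot: [-179.6, 0.0, -66.6]
contact_force: [-0.1, -0.4, -1.6]
gripper_width: 0.0142
gripper_force: 15.0
```

Run:
```python
from plant import r
from h import *
s=r.get_state();print(s["contact_force"],s["gripper_width"],s["joints"])
w=r.capture('wrist'); cv2.imwrite('pics/w2.png',w['image'])
R=Ro.from_euler('ZYX',np.array(s["eef_rot"])[::-1],degrees=True).as_matrix()
g=s["tcp_pos"]-.005*R[:,2]
print('expect top corners',proj(w,[g+R@[x,y,-.015] for x in(-.022,.022) for y in (-.007,.007)]).round(0).tolist())
plan(s,[.5675,-.2385,.225],-101.7)
```

```text
[-0.0983495  -0.44219907 -1.59740363] 0.014177778967473874 [ 3.54118094e+01  9.11819166e+00 -1.63456320e+01  6.03400787e-02
 -6.41172571e+01 -1.20407761e+01]
expect top corners [[264.0, 363.0], [297.0, 363.0], [262.0, 268.0], [299.0, 268.0]]
tcp [0.5324 0.1428 0.2296] rot [-1.7958e+02  3.0000e-02 -6.6600e+01] dp [363.9 119.2   3.5] roll 0.6126
```

View pics/w2.png

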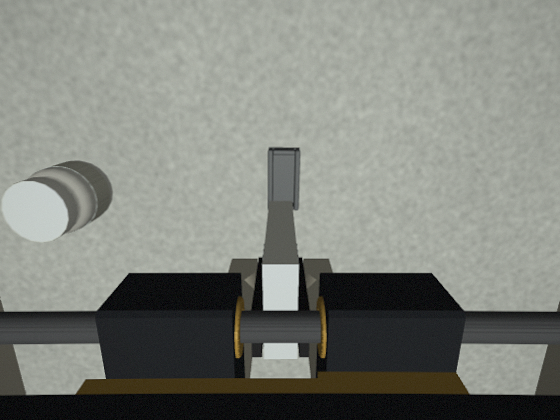

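The cartridge is held squarely, with its top face at (262–299, 265–358). That is about 4 px up from a centred grasp, or roughly +2 mm in tool x. I'll carry it to the slot.

>>> {"name": "send_rows", "arguments": {
  "steps": [
    {"dp": [50,16,1],"roll": 0.1,"jaw": 5},
    {"dp": [100,32,2],"roll": 0.2,"jaw": 5},
    {"dp": [150,48,3],"roll": 0.3,"jaw": 5},
    {"dp": [200,64,3],"roll": 0.4,"jaw": 5},
    {"dp": [250,82,3],"roll": 0.5,"jaw": 5}
  ]
}}

```text
time_s: 4.25
tcp_pos: [0.5536, -0.1217, 0.2208]
eef_rot: [179.8, -0.0, -95.5]
contact_force: [0.8, -0.2, -1.2]
gripper_width: 0.0138
gripper_force: 15.0
```

Run:
```python
from plant import r
from h import *
s=r.get_state()
w=cv2.imread('pics/w2.png',0); print(w[255:275,275:285].mean(1).round(),w[350:366,275:285].mean(1).round(),w[300,255:305])
plan(s,[.5675,-.2385,.225],-101.7)
```

```text
[ 89.  90.  90.  90.  89.  88.  89.  87.  82. 162. 212. 208. 206. 206.
 206. 207. 206. 206. 207. 206.] [203. 203. 204. 203. 203. 203. 203. 204. 205. 170. 165. 163. 163. 167.
 171. 171.] [ 12   7   3  19  11  12   0  80 177 211 206 207 207 204 204 206 205 207
 207 204 205 204 205 205 205 204 205 204 207 206 208 207 204 207 204 206
 208 204 205 205 205 211 171  73   2   5   9  11  10  11]
tcp [ 0.5536 -0.1217  0.2208] rot [ 1.7985e+02 -1.0000e-02 -9.5460e+01] dp [114.9 -25.   -4.3] roll 0.1089
```

>>> {"name": "send_rows", "arguments": {
  "steps": [
    {"dp": [45,-10,-2],"roll": 0.05,"jaw": 5},
    {"dp": [80,-18,-4],"roll": 0.109,"jaw": 5},
    {"dp": [105,-25,-4],"roll": 0.109,"jaw": 5},
    {"dp": [113,-25,-4],"roll": 0.109,"jaw": 5},
    {"dp": [113,-25,-4],"roll": 0.109,"jaw": 5}
  ]
}}

```text
time_s: 4.88
tcp_pos: [0.5682, -0.235, 0.2252]
eef_rot: [179.9, 0.0, -101.6]
contact_force: [-0.4, -0.4, -1.4]
gripper_width: 0.0139
gripper_force: 15.0
```

Run:
```python
from plant import r
from h import *
import pickle
s=r.get_state()
plan(s,[.5675,-.2385,.225],-101.7)
w=r.capture('wrist'); pickle.dump(w,open('w3.pkl','wb')); cv2.imwrite('pics/w3.png',w['image'])
c,sn=np.cos(np.radians(-11.7)),np.sin(np.radians(-11.7))
M=lambda x,y,z:[.5675+c*x-sn*y,-.2385+sn*x+c*y,z]
print('slot mouth+tower exp',proj(w,[M(-.0085,-.024,.08),M(.0085,-.024,.08),M(.048,-.1,.08),M(-.04,-.1,.08)]).round(1).tolist())
```

```text
tcp [ 0.5682 -0.235   0.2252] rot [ 1.7987e+02  1.0000e-02 -1.0157e+02] dp [ 3.6 -0.1  0.2] roll 0.0022
slot mouth+tower exp [[290.7, 168.0], [269.8, 168.0], [215.9, 67.0], [334.1, 67.2]]
```

View pics/w3.png

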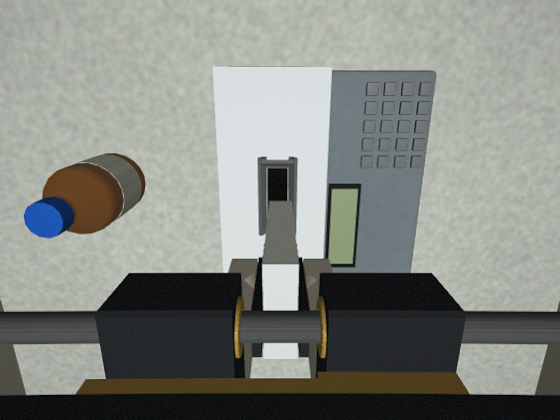

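The view shows the slot's black hole at (267–288, 167 and below) and the tower's far corners at (214,67) and (331,70). All of it lies about 2 px left of prediction, so I'll measure the sideways and yaw offsets.

Run:
```python
from h import *
import pickle
w=pickle.load(open('w3.pkl','rb'));g=cv2.cvtColor(w['image'],cv2.COLOR_BGR2GRAY).astype(float)
def edges(row,lo,hi,sign):
    d=np.gradient(cv2.GaussianBlur(g,(3,3),0)[row,lo:hi])*sign; i=int(d.argmax()); i=min(max(i,1),len(d)-2)
    a,b,c=d[i-1:i+2]; return lo+i+.5*(a-c)/(a-2*b+c)
def line(name,rows,lo,hi,sign,z):
    uv=np.array([[edges(r_,lo,hi,sign),r_] for r_ in rows]); P=onz(w,uv,z)[:,:2]
    vx,vy,x0,y0=cv2.fitLine(P.astype(np.float32),cv2.DIST_HUBER,0,.01,.01).ravel()
    a=np.degrees(np.arctan2(vy,vx))%180
    yaw=np.radians(78.3-90); ux=np.array([np.cos(yaw),np.sin(yaw)])
    print(name,uv[0].round(1),uv[-1].round(1),'dir',a.round(2),'x off slot-est mm',(1000*(np.array([x0,y0])-[.5675,-.2385])@ux).round(2),'along',(1000*(np.array([x0,y0])-[.5675,-.2385])@[-ux[1],ux[0]]).round(1))
line('towerR(+x)',range(75,260,5),205,232,1,.08)
line('towerL(-x)',range(75,180,5),318,340,-1,.08)
line('holeL',range(171,198,2),261,274,-1,.08)
line('holeR',range(171,198,2),280,292,1,.08)
line('frameL',range(162,230,4),252,265,-1,.082)
line('frameR',range(162,200,4),290,302,1,.082)
c=onz(w,[[277,r_] for r_ in (158,160,165,167,168)],.08)
print(g[150:175,277].astype(int))
```

```text
towerR(+x) [212.7  75. ] [221.8 255. ] dir 78.16 x off slot-est mm 50.97 along -29.3
towerL(-x) [331.2  75. ] [326.6 175. ] dir 78.18 x off slot-est mm -38.05 along -56.1
holeL [267.7 171. ] [267.8 197. ] dir 78.04 x off slot-est mm 10.34 along -10.4
holeR [286.4 171. ] [286.4 197. ] dir 78.57 x off slot-est mm -5.11 along -10.8
frameL [257.1 162. ] [258.2 226. ] dir 78.25 x off slot-est mm 18.57 along -0.3
frameR [297. 162.] [296.3 198. ] dir 78.17 x off slot-est mm -13.43 along -14.4
[223 222 223 223 222 223 222 224 227 193 124 101 102  85  68  68  91  94
  57  15  12  17   8  24  19]
```

>>> {"name": "send_rows", "arguments": {
  "steps": [
    {"dp": [1,-1,15],"roll": 0,"jaw": 5},
    {"dp": [1.7,-1.8,35],"roll": 0,"jaw": 5},
    {"dp": [1.7,-1.8,60],"roll": 0,"jaw": 5},
    {"dp": [1.7,-1.8,60],"roll": 0,"jaw": 5}
  ]
}}

```text
time_s: 5.42
tcp_pos: [0.5688, -0.2359, 0.1639]
eef_rot: [179.7, 0.0, -101.5]
contact_force: [-0.2, 0.2, -0.0]
gripper_width: 0.014
gripper_force: 15.0
```

Run:
```python
from plant import r
from h import *
import pickle
s=r.get_state()
plan(s,[.5693,-.2389,.15],-101.8)
w=r.capture('wrist'); pickle.dump(w,open('w4.pkl','wb'))
cv2.imwrite('pics/w4.png',cv2.resize(w['image'][120:270,200:360],None,fx=4,fy=4,interpolation=cv2.INTER_CUBIC))
```

```text
tcp [ 0.5688 -0.2359  0.1639] rot [ 1.7973e+02  1.0000e-02 -1.0148e+02] dp [ 2.8 -1.2 13.9] roll 0.0056
```

View pics/w4.png

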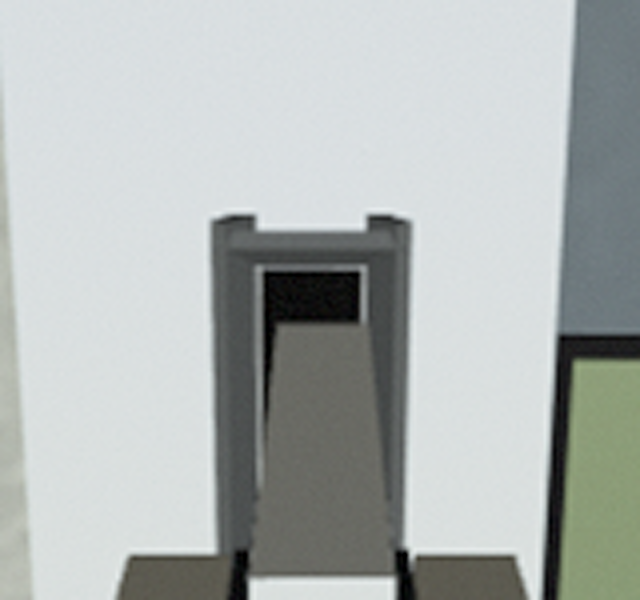

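At the foot the cartridge's centre is at column 322 of the crop, and the slot's hole is centred at 312. That is about 1.5 mm too far toward −x, so I'll shift tool y by −1.5 and lower it into the mouth.

>>> {"name": "send_rows", "arguments": {
  "steps": [
    {"dp": [2.3,-1.5,0],"roll": 0.006,"jaw": 5},
    {"dp": [2.3,-1.5,5],"roll": 0.006,"jaw": 5},
    {"dp": [2.3,-1.5,10],"roll": 0.006,"jaw": 5},
    {"dp": [2.3,-1.5,16],"roll": 0.006,"jaw": 5},
    {"dp": [2.3,-1.5,16],"roll": 0.006,"jaw": 5}
  ]
}}

```text
time_s: 6.1
tcp_pos: [0.5709, -0.2394, 0.1498]
eef_rot: [179.9, 0.0, -101.9]
contact_force: [-0.3, 0.5, -1.0]
gripper_width: 0.014
gripper_force: 15.0
```

>>> {"name": "send_rows", "arguments": {
  "steps": [
    {"dp": [0,0,6],"roll": 0,"jaw": 5},
    {"dp": [0,0,12],"roll": 0,"jaw": 5},
    {"dp": [0,0,12],"roll": 0,"jaw": 5}
  ]
}}

```text
time_s: 6.48
tcp_pos: [0.5711, -0.2394, 0.1379]
eef_rot: [180.0, 0.0, -101.9]
contact_force: [-1.6, 0.1, -2.4]
gripper_width: 0.0136
gripper_force: 15.0
```

>>> {"name": "send_rows", "arguments": {
  "steps": [
    {"dp": [0,0,5],"roll": 0,"jaw": 5},
    {"dp": [0,0,10],"roll": 0,"jaw": 5},
    {"dp": [0,0,14.5],"roll": 0,"jaw": 5},
    {"dp": [0,0,14.5],"roll": 0,"jaw": 5}
  ]
}}

```text
time_s: 6.98
tcp_pos: [0.5711, -0.2394, 0.1234]
eef_rot: [179.9, 0.0, -101.9]
contact_force: [-1.5, 0.3, -2.6]
gripper_width: 0.0137
gripper_force: 15.0
```

Seated in the slot with its foot just above the platform. Now I'll open gently and rise.

>>> {"name": "send_rows", "arguments": {
  "steps": [
    {"dp": [0,0,0],"roll": 0,"jaw": 18},
    {"dp": [0,0,0],"roll": 0,"jaw": 25},
    {"dp": [0,0,0],"roll": 0,"jaw": 35},
    {"dp": [0,0,0],"roll": 0,"jaw": 40},
    {"dp": [0,0,0],"roll": 0,"jaw": 40}
  ]
}}

```text
time_s: 7.6
tcp_pos: [0.5715, -0.2395, 0.1242]
eef_rot: [-180.0, 0.0, -101.9]
contact_force: [-0.1, 0.1, 1.0]
gripper_width: 0.0349
gripper_force: 0.0
```

>>> {"name": "send_rows", "arguments": {
  "steps": [
    {"dp": [0,0,-30],"roll": 0,"jaw": 40},
    {"dp": [0,0,-60],"roll": 0,"jaw": 40},
    {"dp": [0,0,-90],"roll": 0,"jaw": 40},
    {"dp": [0,0,-90],"roll": 0,"jaw": 40}
  ]
}}

```text
time_s: 8.1
tcp_pos: [0.5728, -0.2399, 0.217]
eef_rot: [-179.7, -0.0, -101.8]
contact_force: [0.4, -0.3, -0.9]
gripper_width: 0.0351
gripper_force: 0.0
```

```bash
cat > look.py <<'E'
from plant import r
from h import *
import pickle,sys
n=sys.argv[1]; s=r.get_state(); print(s['time_s'],np.round(s['tcp_pos'],4),s['contact_force'])
sc=r.capture('scene'); w=r.capture('wrist'); pickle.dump((sc,w),open(n+'.pkl','wb'))
S=np.array([.5695,-.2389])
for z in(.14,.13): print(z,'scene',proj(sc,[[*S,z]]).round(1))
u,v=proj(sc,[[*S,.135]])[0].astype(int)
a=cv2.resize(sc['image'][v-28:v+42,u-50:u+50],(560,392),interpolation=cv2.INTER_CUBIC)
b=cv2.resize(w['image'],None,fx=.4,fy=.4,interpolation=cv2.INTER_AREA)
out=np.zeros((392,790,3),np.uint8); out[:,:560]=a; out[:168,565:565+224]=b
cv2.imwrite(f'pics/{n}.png',out); print('origin',u-50,v-28,'x5.6')
g=cv2.cvtColor(w['image'],cv2.COLOR_BGR2GRAY)
k=max(cv2.findContours((g[150:262,240:320]>195).astype(np.uint8),0,2)[0],key=cv2.contourArea)
E
python3 look.py w5
```

```text
8.1 [ 0.5728 -0.2399  0.217 ] [ 0.37522753 -0.26311187 -0.86196416]
0.14 scene [[189.7 153.4]]
0.13 scene [[190.  157.5]]
origin 139 127 x5.6
```

View pics/w5.png

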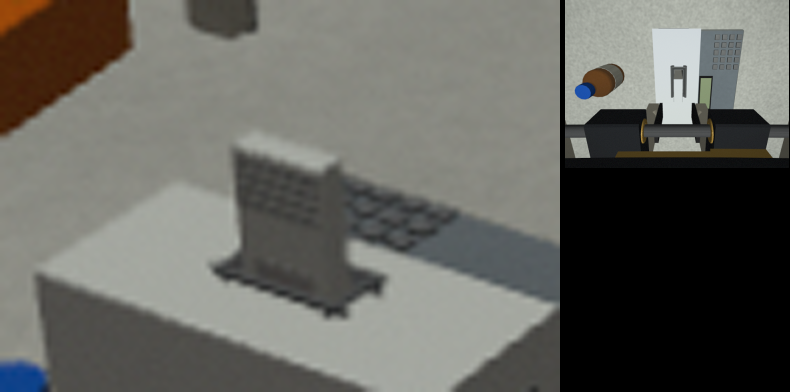

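The cartridge stands upright in the slot. Its top face centre is near image pixel (190.4, 153.4), matching the prediction for a 60 mm stand-out (raised; the locked position would be row 157.5). Next I'll shut the jaws and press.

>>> {"name": "send_rows", "arguments": {
  "newtons": 10,
  "steps": [
    {"dp": [2,0,0],"roll": 0,"jaw": 0},
    {"dp": [2,0,0],"roll": 0,"jaw": 0},
    {"dp": [2,0,0],"roll": 0,"jaw": 0},
    {"dp": [2,0,25],"roll": 0,"jaw": 0},
    {"dp": [2,0,50],"roll": 0,"jaw": 0}
  ]
}}

```text
time_s: 8.82
tcp_pos: [0.5711, -0.2414, 0.1635]
eef_rot: [-180.0, 0.0, -101.9]
contact_force: [-0.1, 0.3, -0.1]
gripper_width: 0.0003
gripper_force: 0.0
```

>>> {"name": "send_rows", "arguments": {
  "steps": [
    {"dp": [0,0,0],"roll": 0,"jaw": 0},
    {"dp": [0,0,0],"roll": 0,"jaw": 0}
  ]
}}

```text
time_s: 9.07
tcp_pos: [0.5715, -0.2417, 0.1649]
eef_rot: [-180.0, -0.0, -101.8]
contact_force: [0.3, 0.1, 0.1]
gripper_width: 0.0005
gripper_force: 0.0
```

>>> {"name": "send_rows", "arguments": {
  "steps": [
    {"dp": [0,0,6],"roll": 0,"jaw": 0},
    {"dp": [0,0,10],"roll": 0,"jaw": 0},
    {"dp": [0,0,14],"roll": 0,"jaw": 0},
    {"dp": [0,0,18],"roll": 0,"jaw": 0},
    {"dp": [0,0,18],"roll": 0,"jaw": 0}
  ]
}}

```text
time_s: 9.7
tcp_pos: [0.5709, -0.2415, 0.1459]
eef_rot: [180.0, -0.0, -101.9]
contact_force: [-0.0, 0.3, 2.4]
gripper_width: 0.0005
gripper_force: 1.6
```

>>> {"name": "send_rows", "arguments": {
  "steps": [
    {"dp": [0,0,2],"roll": 0,"jaw": 0},
    {"dp": [0,0,4],"roll": 0,"jaw": 0},
    {"dp": [0,0,4],"roll": 0,"jaw": 0}
  ]
}}

```text
time_s: 10.07
tcp_pos: [0.5709, -0.2415, 0.1419]
eef_rot: [180.0, -0.0, -101.9]
contact_force: [0.1, -0.1, 3.1]
gripper_width: 0.0005
gripper_force: 1.8
```

Contact force is rising as the spring should make it. I'll press on in small steps until the stop shows.

>>> {"name": "send_rows", "arguments": {
  "steps": [
    {"dp": [0,0,1],"roll": 0,"jaw": 0},
    {"dp": [0,0,2],"roll": 0,"jaw": 0},
    {"dp": [0,0,2],"roll": 0,"jaw": 0}
  ]
}}

```text
time_s: 10.45
tcp_pos: [0.5709, -0.2414, 0.1399]
eef_rot: [180.0, -0.0, -101.9]
contact_force: [0.5, 0.6, 3.7]
gripper_width: 0.0004
gripper_force: 2.0
```

>>> {"name": "send_rows", "arguments": {
  "steps": [
    {"dp": [0,0,0.5],"roll": 0,"jaw": 0},
    {"dp": [0,0,1],"roll": 0,"jaw": 0},
    {"dp": [0,0,1],"roll": 0,"jaw": 0}
  ]
}}

```text
time_s: 10.82
tcp_pos: [0.5712, -0.2415, 0.1393]
eef_rot: [-180.0, -0.0, -101.9]
contact_force: [0.6, -0.7, 4.8]
gripper_width: 0.0006
gripper_force: 2.7
```

>>> {"name": "send_rows", "arguments": {
  "steps": [
    {"dp": [0,0,0.5],"roll": 0,"jaw": 0},
    {"dp": [0,0,1],"roll": 0,"jaw": 0},
    {"dp": [0,0,1],"roll": 0,"jaw": 0}
  ]
}}

```text
time_s: 11.2
tcp_pos: [0.5719, -0.2417, 0.1393]
eef_rot: [-179.9, -0.0, -101.8]
contact_force: [-0.2, 0.2, 9.9]
gripper_width: 0.0009
gripper_force: 4.7
```

It's on the hard stop: no further travel, about 10 N. Letting up.

>>> {"name": "send_rows", "arguments": {
  "steps": [
    {"dp": [0,0,-3],"roll": 0,"jaw": 0},
    {"dp": [0,0,-8],"roll": 0,"jaw": 0},
    {"dp": [0,0,-20],"roll": 0,"jaw": 0},
    {"dp": [0,0,-60],"roll": 0,"jaw": 0},
    {"dp": [0,0,-85],"roll": 0,"jaw": 0}
  ]
}}

```text
time_s: 11.82
tcp_pos: [0.5712, -0.2416, 0.2252]
eef_rot: [-179.9, -0.0, -101.9]
contact_force: [0.7, -0.1, -0.3]
gripper_width: 0.0005
gripper_force: 0.0
```

>>> {"name": "send_rows", "arguments": {
  "steps": [
    {"dp": [0,0,0],"roll": 0,"jaw": 0},
    {"dp": [0,0,0],"roll": 0,"jaw": 0}
  ]
}}

```text
time_s: 12.08
tcp_pos: [0.5705, -0.2412, 0.2227]
eef_rot: [180.0, 0.0, -101.9]
contact_force: [-0.1, -0.0, 0.1]
gripper_width: -0.0001
gripper_force: 0.0
```

```bash
python3 look.py w6
```

```text
12.075 [ 0.5705 -0.2412  0.2227] [-0.08443398 -0.00224337  0.12342024]
0.14 scene [[189.7 153.4]]
0.13 scene [[190.  157.5]]
origin 139 127 x5.6
```

View pics/w6.png

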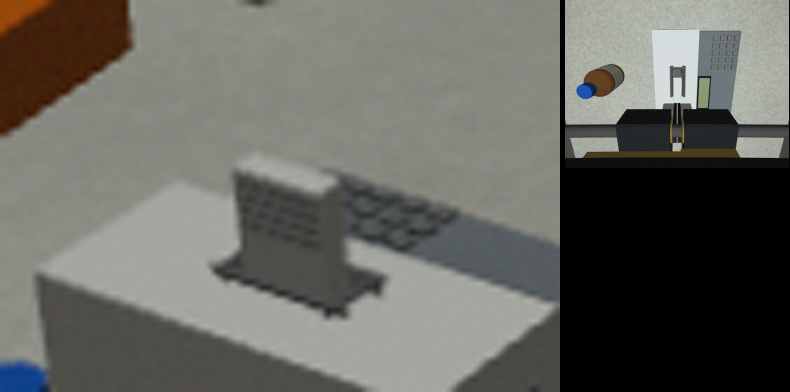

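The top face has dropped about 23 crop px (≈4.1 image px, or 10 mm) to row 157.5. That is the locked position, the cartridge is upright, and the gripper is well clear. I'll hand the job in.

```bash
python3 -c "
from plant import r
print(r.close_job())"
```

```text
the job is handed in; nothing more can be done
None
```

I put the cartridge in the slot, where it stood released on the raised platform, and pressed it once to the stop at about 10 N. In the last picture it was locked low and upright with the gripper clear, and the job was handed in at about 12 s; no verdict was returned.

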